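Wring a gauge block onto the clamped base block

TASK

Make up the setting height for the robot touch-off: wring the loose bright steel gauge block onto the steel gauge block clamped in the blue holder. Lay it flat across one end of the clamped block's top face so that about half its length overlaps (long sides in line), then, keeping the faces in contact, slide it lengthwise until the two faces cover each other fully with ends and sides flush, and let go; do not lower it straight down onto full cover. Leave the black block where it is.

Things in the scene. Friction and masses are not known exactly. Their poses are not given: they have to be found in the camera images.
- steel_block_center (a point): Centre (half-way up) of the loose bright steel gauge block: rectangular, 70 long (own x) x 36 wide (own y) x 30 high (own z, up) mm, about 0.4 kg, a small dark tie-hole mark in its top. It lies flat on the worktop, centre 15 mm above it. Either end may lead. Grip it across the 36 mm width.
- base_face (a point): Centre of the top face of the fixed steel base block: 70 (own x) x 36 (own y) mm, level, z up, 40 mm above the worktop; a block wrung on has its centre 15 mm above this point. The base stands 30 mm proud of a fixed blue plate 120 x 84 x 10 mm; two low jaws, 12 mm thick, beside its long sides end 18 mm below the face. Nothing stands beyond its ends; either end may be used.
- black_block_center (a point): Centre (half-way up) of the other loose gauge block, black ceramic, of the same 70 x 36 x 30 mm size and axes; it lies flat on the worktop and is to be left alone.
Mind the look-alikes: they are no part of the job. Of the things that look like the part that bears base_face, the larger one is meant.

How it is judged:
On the way:
1. The steel block touches the base's top face, flat and half overlapping: 20 to 55 mm short of full cover lengthwise, within 15 mm sideways and 15 degrees (z of steel_block_center in the frame of base_face between 0.011 and 0.019 m and contact force between steel_block and holder above 0.3 N and y of steel_block_center in the frame of base_face between -0.015 and 0.015 m and (x of steel_block_center in the frame of base_face between 0.02 and 0.055 m or x of steel_block_center in the frame of base_face between -0.055 and -0.02 m) and angle between the x axis of steel_block_center and the x axis of base_face, either way round below 0.26 rad and angle between steel_block_center's own z axis and vertical below 0.12 rad), for 0.1 s.
At the end, for the whole second after the job is handed in: The steel block rests flat on the base block's top face and covers it, within 10 mm lengthwise and sideways and 10 degrees, released and at rest; the black block has not been moved (z of steel_block_center in the frame of base_face between 0.011 and 0.019 m and contact force between steel_block and holder above 0.3 N and x of steel_block_center in the frame of base_face between -0.01 and 0.01 m and y of steel_block_center in the frame of base_face between -0.01 and 0.01 m and angle between the x axis of steel_block_center and the x axis of base_face, either way round below 0.175 rad and angle between steel_block_center's own z axis and vertical below 0.07 rad and linear speed of steel_block below 0.01 m/s); the robot touches nothing.
It fails at once if The steel block hangs 5 to 25 mm above the base, within 14 mm of full cover lengthwise and 20 mm sideways: set straight down or lifted, not slid (x of steel_block_center in the frame of base_face between -0.014 and 0.014 m and y of steel_block_center in the frame of base_face between -0.02 and 0.02 m and z of steel_block_center in the frame of base_face between 0.02 and 0.04 m).
It fails at once if The black block is moved by more than 20 mm (distance of black_block_center from where it was at the start of the episode above 0.02 m).
It also fails if it takes over 40 s, if anything falls off the work surface, if the arm or the gripper's body presses on something with over 40 N, if the wrist force passes 120 N, or if a joint passes its speed limit or range.

ROBOT

A 6-joint arm with a two-finger parallel gripper is mounted at the origin on a cart in front of the work surface, level with it; the furniture and walls round the work are solid. World frame = base frame: x ahead of the robot, y to its left, z up, the work surface at z = 0. Lengths are in m, angles in rad, forces in N, time in s.
With the tool pointing down it reaches from about 0.25 to 0.725 m from the base axis. Payload 4 kg.
Tool frame: the origin (TCP) lies on the centre line of the jaws, within the pads' length; the fingertips stand 22 mm ahead of it and the grasp point (between the pads) lies 3 mm ahead of it; z points along the fingers, y is the line along which they close (so a half turn about z gives the same grasp; the last joint's range is limited). The gripper opens to 85 mm and grips with 20 to 120 N. Pads are 22 mm wide; open, the fingers measure 114 mm over their backs; the gripper's body (76 mm by 85 mm) begins 54 mm behind the grasp point. The pads swing forward as they close: fully open they stand 13 mm farther back than shut.
Start: joints at [-1.279, 0.241, 0.005, 1.335, 0, 1.571], TCP at [0.144, -0.479, 0.253] pointing down, gripper open.
Joint ranges: [-2.72, 2.72], [-1.05, 1.87], [-1.09, 1.28], [-1.99, 2.15], [-1.42, 1.44], [-3.14, 3.14]. Speed limits (rad/s): [2.79, 2.79, 3.14, 3.14, 3.14, 3.14].

INTERFACE

Orientations are given as a unit quaternion [x, y, z, w].
In Python, from workcell import bot gives the robot as it stands.
- The arm moves only by the shell command python3 -m inch 'ROWS'. ROWS is JSON, one flat list of numbers, 7 for each row, row after row: the shift along the world's x, y, z in mm, then the turn, a rotation vector about the world's x, y, z in rad, then the opening in per cent of the stroke, from 0 (shut) to 100 (fully open). A call has 1 to 8 rows; each row is the pose to reach, as a shift and turn from the pose commanded when the call began; what a row does not reach only later rows make up. A row lasts 1/12 s, in which the tool goes at most 41.7 mm and 7.16 degrees, less where a joint would pass 70% of its speed; a pose out of reach is approached as far as the arm can. A call with a gripper value outside its range is refused whole. The fingers move at their own pace and stop on an object; the grip force is fixed at half the most. Time passes only in rows, so rows that repeat a pose let the fingers close. It gives the time, the measured TCP pose, the force, the opening and the grip force at its end, in the units of the state.
- bot.get_obs(): the state, without advancing time (a new reading comes with each control period).
- bot.camera(name): name is "scene" or "top" or "wrist"; returns the picture (420x560x3 uint8, blue, green, red); there is no depth.
- bot.camera_info(name): a dict with "intrinsics" (3x3 intrinsics, pixels), "camera_from_world" (4x4, takes a point from world to camera coordinates); the wrist camera has in their place "hand_eye" (4x4, takes a point from camera to tool coordinates, whose origin is the TCP and whose axes are the flange's). Camera axes: x right, y down, z forward; pixel columns grow to the right and rows downward; lengths in m; the calibration is good to about 2 mm. A picture is of the moment at which its call begins: read the wrist's pose just before it. camera_info takes no time and is no camera call.
- bot.job_done(): hands the job in; it is judged then, once.
Trained networks look in the newest picture that a camera, given by its name, has taken for a name from the list of things; names that differ only in an ending like _2 or _b are one class to them, and where a whole thing is asked for, a point or a joint stands for the part that bears it (a point fixed in the world has none). Each returns a list of dicts, best first, with "confidence" (0 to 1); they miss things now and then, are a little off and sometimes report something else, mostly with a low value. They report only what shows in the picture. A call takes as long as a camera call. They do not tell look-alikes from the thing itself.
- bot.silhouettes(camera, target): "mask" (420x560 bool, what is visible of it) and "uv" ([column, row] in pixels, amid what is visible of it).
- bot.spot_point(camera, target): "uv" ([column, row] in pixels: a listed point, or the origin of a listed thing).
The state is a dict: "clock": time; "joint_pos": joint angles; "joint_vel": joint speeds; "tau": joint torques, N m; "eef_pos": TCP position; "tool_rot": TCP orientation; "ft_force": force on the tool from outside, world axes, zero at the start; "ft_torque": the same for the moment, N m; "grip_width": finger opening in m; "grasp_force": force on a finger pad.
Only numpy, scipy, OpenCV 4.12 (cv2) and the standard library are available. Lean on these libraries where they do the work, as an engineer would, in place of code of your own. Each camera call takes 0.05 s, during which the arm holds its last target. There are 200 camera calls.

## Working session

There is one attempt and no reset: what is moved stays moved. The work goes in short steps, Python scripts to look and compute and a shell command to move; the robot and the scene stay as the last step left them, time stands still between calls to the robot, and variables do not carry over. Pictures are saved under pics/ and viewed, at most 10 in all, crops included, and the job is handed in when it is done.

```bash
mkdir -p pics
cat > h.py <<'E'
import numpy as np, cv2
from workcell import bot
from scipy.spatial.transform import Rotation as R
def ray(cam,uv,obs=None):
    i=bot.camera_info(cam);K=np.array(i["intrinsics"])
    if cam=="wrist":
        T=np.eye(4);T[:3,:3]=R.from_quat(obs["tool_rot"]).as_matrix();T[:3,3]=obs["eef_pos"]
        W=T@np.array(i["hand_eye"])
    else: W=np.linalg.inv(np.array(i["camera_from_world"]))
    d=W[:3,:3]@np.linalg.inv(K)@np.array([uv[0],uv[1],1.]);return W[:3,3],d
def onz(cam,uv,z,obs=None):
    o,d=ray(cam,uv,obs);return o+d*(z-o[2])/d[2]
E
python3 - <<'E'
from h import *
for c in("top","scene"):
    im=bot.camera(c);cv2.imwrite(f"pics/{c}0.png",im)
    for n in("steel_block_center","base_face","black_block_center"):
        z={"base_face":.04}.get(n,.015)
        for d in bot.spot_point(c,n): print(c,n,np.round(d["uv"]),round(d["confidence"],2),np.round(onz(c,d["uv"],z),3))
        
print(bot.get_obs())
E
```

```text
top base_face [286. 190.] 0.84 [ 0.613 -0.018  0.04 ]
top base_face [214. 236.] 0.82 [0.519 0.128 0.04 ]
top black_block_center [385. 215.] 0.66 [ 0.564 -0.229  0.015]
scene steel_block_center [189. 262.] 0.76 [0.614 0.216 0.015]
scene base_face [263. 248.] 0.73 [0.506 0.14  0.04 ]
scene black_block_center [338. 191.] 0.69 [ 0.557 -0.233  0.015]
{'clock': 0.4, 'joint_pos': array([-1.27900916e+00,  2.40735493e-01,  4.78055620e-03,  1.33518075e+00,
        2.82594223e-05,  1.57082509e+00]), 'joint_vel': array([-5.08113374e-05, -1.32574478e-03,  1.33882252e-03,  4.32958432e-04,
       -2.50452168e-04,  5.50859338e-04]), 'tau': array([ 5.11951748e-04, -3.71780813e+01,  2.52330709e+01,  5.36124164e-03,
        5.62385219e-05, -6.58814059e-06]), 'eef_pos': array([ 0.14381279, -0.47877353,  0.25315481]), 'tool_rot': array([ 9.89378472e-01,  1.45362343e-01, -1.06903714e-05, -1.69931580e-04]), 'ft_force': array([0.14510757, 0.24273628, 0.0139161 ]), 'ft_torque': array([-0.02462506, -0.02432753, -0.0061324 ]), 'grasp_force': 0.0, 'grip_width': 0.08563044970753608}
```

View pics/top0.png

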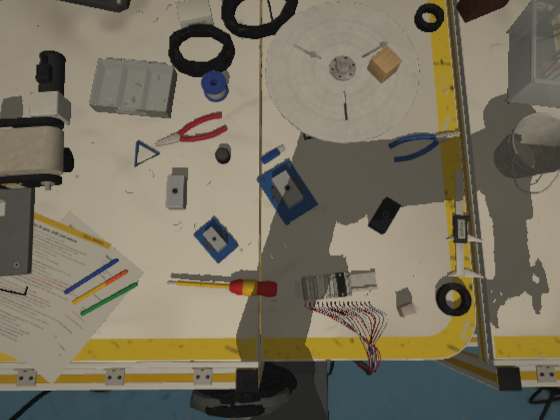

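View pics/scene0.png

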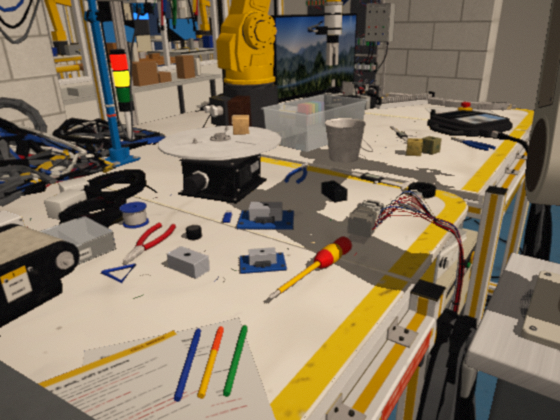

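The top view shows these candidates:
- **Loose steel block:** grey with a tie-hole, at (177,187).
- **Base look-alikes:** blue holders at (288,190), larger, and (215,238), smaller. I take the larger.
- **Black block:** (385,215).
- **Other grey things:** the grey box at (133,87) and the connector at (340,287) are not blocks.

Next I'll check this in a close crop and get the orientations.

Run:
```python
from h import *
im=bot.camera("top")
cv2.imwrite("pics/crop1.png",cv2.resize(im[140:270,150:330],None,fx=4.4,fy=4.4,interpolation=cv2.INTER_CUBIC))
for n,z in(("steel_block_center",.03),("base_face",.04)):
    for d in bot.silhouettes("top",n):
        c=cv2.findContours(d["mask"].astype(np.uint8),0,2)[0];c=max(c,key=cv2.contourArea)
        b=cv2.boxPoints(cv2.minAreaRect(c));p=np.array([onz("top",q,z) for q in b])
        print(n,d["uv"],round(d["confidence"],2),"box",b.round().tolist(),p[:,:2].round(3).tolist(),p.mean(0).round(3))
for d in bot.spot_point("top","steel_block_center"):print(d,onz("top",d["uv"],.015))
i=bot.camera_info("wrist");print(i)
print(ray("top",(280,210))[0])
```

```text
steel_block_center [173.2, 190.0] 0.64 box [[166.0, 174.0], [186.0, 174.0], [186.0, 208.0], [166.0, 208.0]] [[0.652, 0.236], [0.652, 0.194], [0.578, 0.191], [0.579, 0.232]] [0.615 0.213 0.03 ]
base_face [286.1, 194.3] 0.78 box [[255.0, 179.0], [288.0, 157.0], [319.0, 204.0], [286.0, 226.0]] [[0.638, 0.047], [0.685, -0.023], [0.585, -0.086], [0.539, -0.017]] [ 0.612 -0.02   0.04 ]
base_face [216.4, 239.0] 0.59 box [[193.0, 234.0], [214.0, 216.0], [239.0, 245.0], [218.0, 263.0]] [[0.522, 0.172], [0.559, 0.13], [0.499, 0.079], [0.463, 0.12]] [0.511 0.125 0.04 ]
{'uv': [175.7, 191.8], 'confidence': 0.73} [0.61681542 0.21746244 0.015     ]
{'intrinsics': array([[304.34135589,   0.        , 280.09912825],
       [  0.        , 304.34135589, 212.54201482],
       [  0.        ,   0.        ,   1.        ]]), 'hand_eye': array([[-3.79452965e-04, -9.46970075e-01, -3.21321542e-01,
         8.36954733e-02],
       [ 9.99999900e-01, -2.83139301e-04, -3.46470644e-04,
        -4.10875638e-04],
       [ 2.37118575e-04, -3.21321641e-01,  9.46970088e-01,
        -1.19133568e-01],
       [ 0.00000000e+00,  0.00000000e+00,  0.00000000e+00,
         1.00000000e+00]])}
[ 0.40829344 -0.00300111  0.89560754]
```

View pics/crop1.png

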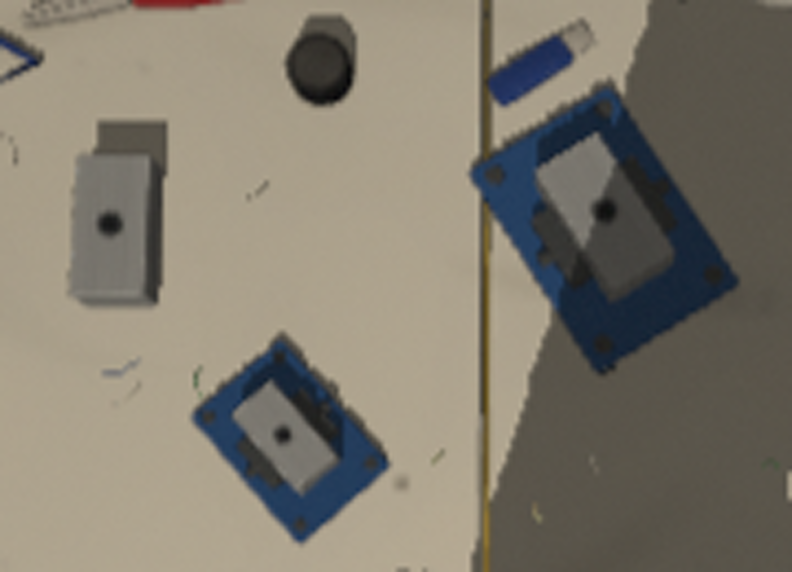

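The crop confirms the choice. The loose steel block's hole is at top px (175,191). The larger holder's base block has its hole at about (287,188), with yaw about 32°. The smaller holder is the decoy. I'll go over the base first for a wrist look, then on to the steel block.

```bash
python3 -m inch '[468,461,-60,0,0,0.267,100, 468,461,-60,0,0,0.267,100, 468,461,-60,0,0,0.267,100, 468,461,-60,0,0,0.267,100, 468,461,-60,0,0,0.267,100, 468,461,-60,0,0,0.267,100, 468,461,-60,0,0,0.267,100, 468,461,-60,0,0,0.267,100]'
```

```text
clock: 1.27
eef_pos: [0.3815, -0.2443, 0.2231]
tool_rot: [0.961, 0.276, 0.0, 0.0]
ft_force: [0.5, -1.6, -0.3]
grip_width: 0.0854
grasp_force: 0.0
```

```bash
python3 -m inch '[230,226,-45,0,0,0,100, 230,226,-45,0,0,0,100, 230,226,-45,0,0,0,100, 230,226,-45,0,0,0,100, 230,226,-45,0,0,0,100, 230,226,-45,0,0,0,100, 230,226,-45,0,0,0,100, 230,226,-45,0,0,0,100]' && python3 -m inch '[0,0,0,0,0,0,100,0,0,0,0,0,0,100]'
cat > look.py <<'E'
import sys
from h import *
# look.py name z png : silhouette / point from wrist; also saves
n,z,png=sys.argv[1],float(sys.argv[2]),sys.argv[3]
o=bot.get_obs();im=bot.camera("wrist");cv2.imwrite("pics/"+png,im)
print("tcp",o["eef_pos"].round(4),"yaw",np.degrees(R.from_quat(o["tool_rot"]).as_euler("xyz"))[2].round(2),"t",o["clock"])
np.savez("pics/"+png+".npz",p=o["eef_pos"],q=o["tool_rot"])
for d in bot.spot_point("wrist",n):
    print("pt",np.round(d["uv"]),round(d["confidence"],2),onz("wrist",d["uv"],z,o).round(4))
E
python3 look.py base_face 0.04 wb.png
```

```text
clock: 1.93
eef_pos: [0.612, -0.0173, 0.1774]
tool_rot: [0.961, 0.277, 0.0, -0.0]
ft_force: [1.0, -0.1, 0.0]
grip_width: 0.0851
grasp_force: 0.0
clock: 2.1
eef_pos: [0.6108, -0.0182, 0.1766]
tool_rot: [0.961, 0.277, -0.001, -0.0]
ft_force: [0.2, 0.2, 0.8]
grip_width: 0.0851
grasp_force: 0.0
tcp [ 0.6108 -0.0182  0.1766] yaw 32.2 t 2.1
pt [289. 200.] 0.91 [ 0.6216 -0.0199  0.04  ]
pt [ 90. 201.] 0.83 [0.528  0.1266 0.04  ]
```

View pics/wb.png

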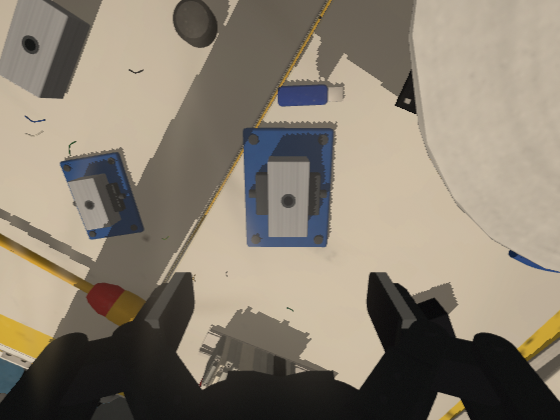

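The wrist view shows the target base block's top face with corners near (269,157), (309,157), (308,237) and (268,237), and its hole at (288,201). It is nearly aligned with the tool. I'll fit both blocks precisely and move on to the steel block.

```bash
cat > fit.py <<'E'
from h import *
def fit(png,seed,z,roi=90,lo=18):
    """flood the bright top face from seed, min-area rect, back-project to plane z"""
    im=cv2.imread("pics/"+png);d=np.load("pics/"+png+".npz");o={"eef_pos":d["p"],"tool_rot":d["q"]}
    m=np.zeros((im.shape[0]+2,im.shape[1]+2),np.uint8)
    cv2.floodFill(im.copy(),m,seed,0,(lo,)*3,(lo,)*3,8|(255<<8)|cv2.FLOODFILL_MASK_ONLY|cv2.FLOODFILL_FIXED_RANGE)
    m=cv2.morphologyEx(m[1:-1,1:-1],cv2.MORPH_OPEN,np.ones((3,3)))
    c=max(cv2.findContours(m,0,2)[0],key=cv2.contourArea).reshape(-1,2)
    P=np.array([onz("wrist",q,z,o)[:2] for q in c])
    r=cv2.minAreaRect((P*1000).astype(np.float32));b=cv2.boxPoints(r)
    e=[b[1]-b[0],b[2]-b[1]];L=max(e,key=np.linalg.norm)
    print("centre mm",np.round(r[0],1),"size",np.round(r[1],1),"yaw",np.round((np.degrees(np.arctan2(L[1],L[0]))+90)%180-90,2))
if __name__=="__main__":
    import sys;a=sys.argv;fit(a[1],(int(a[2]),int(a[3])),float(a[4]),lo=int(a[5]))
E
for l in 20 30 40; do python3 fit.py wb.png 278 180 .04 $l; done
python3 -c "
from h import *
print(onz('top',(287.3,187.7),.04),onz('top',(175,190.7),.03))"
python3 -m inch '[4,232,-12,0,0,-0.62,100,4,232,-12,0,0,-0.62,100,4,232,-12,0,0,-0.62,100,4,232,-12,0,0,-0.62,100,4,232,-12,0,0,-0.62,100,4,232,-12,0,0,-0.62,100,4,232,-12,0,0,-0.62,100,4,232,-12,0,0,-0.62,100]'
python3 look.py steel_block_center 0.03 ws.png
```

```text
centre mm [620.9 -19.4] size [67.4 34.5] yaw 32.19
centre mm [620.9 -19.3] size [67.5 34.7] yaw 32.02
centre mm [620.8 -19.3] size [67.5 35.2] yaw 32.14
[ 0.61881831 -0.02120476  0.04      ] [0.61565001 0.21528889 0.03      ]
clock: 2.87
eef_pos: [0.6255, 0.0457, 0.1671]
tool_rot: [0.999, 0.025, -0.002, -0.026]
ft_force: [-0.8, 0.9, 0.3]
grip_width: 0.0856
grasp_force: 0.0
tcp [0.6255 0.0457 0.1671] yaw 2.91 t 2.8667
pt [112. 197.] 0.76 [0.6254 0.2055 0.03  ]
```

View pics/ws.png

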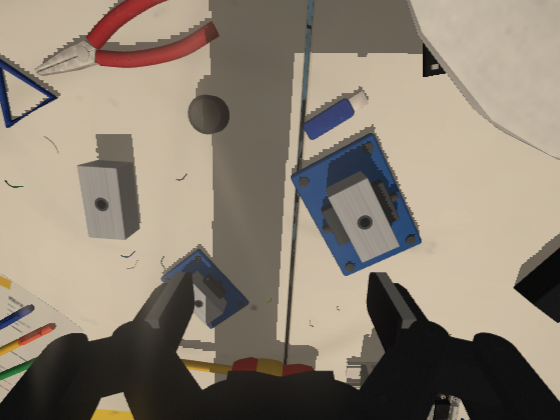

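The steel block is now at left (hole at 102,204), and the base is at (364,222). The arm is still on its way and lags the command.

```bash
python3 -m inch '[-9,165,0,0,0,-0.1,100,-9,165,0,0,0,-0.1,100,-9,165,0,0,0,-0.1,100,-9,165,0,0,0,-0.1,100,-9,165,0,0,0,-0.1,100,-9,165,0,0,0,-0.1,100,-9,165,0,0,0,-0.1,100,-9,165,0,0,0,-0.1,100]'
python3 look.py steel_block_center 0.03 ws2.png; python3 -c "
from h import *
o=bot.get_obs();print(np.degrees(o['joint_pos']).round(1),R.from_quat(o['tool_rot']).as_matrix().round(3))"
```

```text
clock: 3.63
eef_pos: [0.6221, 0.0409, 0.1667]
tool_rot: [0.999, 0.014, -0.003, -0.043]
ft_force: [-0.3, -0.2, 0.0]
grip_width: 0.0857
grasp_force: 0.0
tcp [0.6221 0.0409 0.1667] yaw 1.61 t 3.6333
pt [115. 197.] 0.75 [0.6241 0.2057 0.03  ]
[  1.5  30.6  12.1  71.7   4.9 179.9] [[ 1.     0.027 -0.007]
 [ 0.028 -0.996  0.085]
 [-0.004 -0.086 -0.996]]
```

Joint 6 is at its limit: yaw = q1 + 180° − q6, so yaw −3° at this y is out of range. I'll use the half-turned grasp, tool yaw about 177°, and 212° at the base. I need the turns that also remove the tilt.

```bash
cat > turn.py <<'E'
import sys
from h import *
o=bot.get_obs();C=R.from_quat(o["tool_rot"])
D=R.from_euler("z",float(sys.argv[1]),degrees=True)*R.from_euler("x",180,degrees=True)
print("tcp mm",(o["eef_pos"]*1000).round(1),"yaw",(np.degrees(np.arctan2(*C.as_matrix()[[1,0],0]))).round(2),"rotvec to target",(D*C.inv()).as_rotvec().round(3),"t",o["clock"],"F",o["ft_force"].round(1),"grip",o["grip_width"].round(4),o["grasp_force"])
E
python3 turn.py 55; python3 fit.py ws2.png 115 180 .03 25;python3 fit.py ws2.png 115 180 .03 35
```

```text
centre mm [618.4 216.1] size [34.6 68. ] yaw -0.13
centre mm [618.3 216.4] size [36.  68.6] yaw -0.07Traceback (most recent call last):
  File "turn.py", line 5, in <module>
    print("tcp mm",(o["eef_pos"]*1000).round(1),"yaw",(np.degrees(np.arctan2(*C.as_matrix()[[1,0],0]))).round(2),"rotvec to target",(D*C.inv()).as_rotvec().round(3),"t",o["clock"],"F",o["ft_force"].round(1),"grip",o["grip_width"].round(4),o["grasp_force"])
                                                                                                                                                                                                                      ^^^^^^^^^^^^^^^^^^^^^
AttributeError: 'float' object has no attribute 'round'
```

```bash
sed -i 's/o\["grip_width"\].round(4)/round(o["grip_width"],4)/' turn.py; python3 turn.py 55
```

```text
tcp mm [622.1  40.8 166.7] yaw 1.59 rotvec to target [-0.076 -0.046  0.932] t 3.7333 F [ 0.4 -0.  -0.7] grip 0.0854 0.0
```

```bash
python3 -m inch '[-4,60,0,-0.076,-0.046,0.932,100,-4,60,0,-0.076,-0.046,0.932,100,-4,60,0,-0.076,-0.046,0.932,100,-4,60,0,-0.076,-0.046,0.932,100,-4,60,0,-0.076,-0.046,0.932,100,-4,60,0,-0.076,-0.046,0.932,100,-4,60,0,-0.076,-0.046,0.932,100,-4,60,0,-0.076,-0.046,0.932,100]'; python3 turn.py 110
```

```text
clock: 4.4
eef_pos: [0.6181, 0.1009, 0.1666]
tool_rot: [0.886, 0.464, -0.0, 0.0]
ft_force: [-0.1, 0.8, -0.7]
grip_width: 0.0852
grasp_force: 0.0
tcp mm [618.1 100.9 166.6] yaw 55.32 rotvec to target [0.    0.    0.954] t 4.4 F [-0.1  0.8 -0.7] grip 0.0852 0.0
```

Tilt is gone. I'll turn on to 180° over the block.

```bash
python3 -m inch '[0,60,0,0,0,0.99,100,0,60,0,0,0,0.99,100,0,60,0,0,0,0.99,100,0,60,0,0,0,0.99,100,0,60,0,0,0,0.99,100,0,60,0,0,0,0.99,100,0,60,0,0,0,0.99,100,0,60,0,0,0,0.99,100]'; python3 -m inch '[0,55,0,0,0,1.15,100,0,55,0,0,0,1.15,100,0,55,0,0,0,1.15,100,0,55,0,0,0,1.15,100,0,55,0,0,0,1.15,100,0,55,0,0,0,1.15,100,0,55,0,0,0,1.15,100,0,55,0,0,0,1.15,100]' ; python3 -m inch '[0,0,0,0,0,0.17,100,0,0,0,0,0,0.17,100,0,0,0,0,0,0.17,100]'; python3 turn.py 177; python3 look.py steel_block_center .03 ws3.png
```

```text
clock: 5.07
eef_pos: [0.6181, 0.1607, 0.1666]
tool_rot: [0.559, 0.829, -0.0, -0.0]
ft_force: [-0.5, 0.3, -0.4]
grip_width: 0.0857
grasp_force: 0.0
clock: 5.73
eef_pos: [0.6181, 0.2157, 0.1666]
tool_rot: [0.093, 0.996, -0.0, -0.0]
ft_force: [0.0, 0.3, 0.7]
grip_width: 0.0854
grasp_force: 0.0
clock: 5.98
eef_pos: [0.618, 0.2156, 0.1666]
tool_rot: [0.01, 1.0, -0.0, -0.0]
ft_force: [-0.2, 0.3, 0.1]
grip_width: 0.0855
grasp_force: 0.0
tcp mm [618.  215.6 166.6] yaw 178.8 rotvec to target [ 0.    -0.    -0.031] t 5.9833 F [-0.2  0.3  0.1] grip 0.0855 0.0
tcp [0.618  0.2156 0.1666] yaw 178.8 t 5.9833
pt [281. 200.] 0.62 [0.6117 0.2173 0.03  ]
```

View pics/ws3.png

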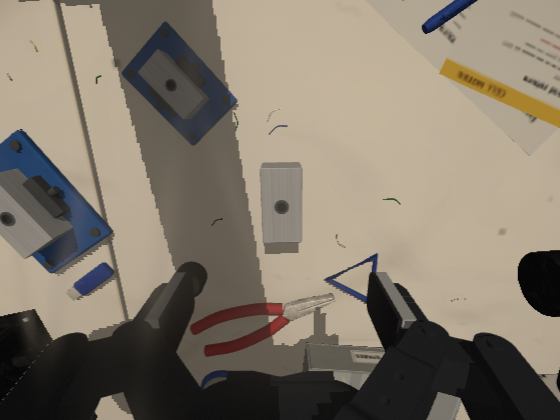

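The steel block's top face sits at about (261–301, 168–242) with its hole at (281,207). It is laterally centred between the fingers and nearly aligned with the tool.

```bash
for l in 20 30 40; do python3 fit.py ws3.png 270 225 .03 $l;done; python3 -c "
from h import *
d=np.load('pics/ws3.png.npz');o={'eef_pos':d['p'],'tool_rot':d['q']};print(onz('wrist',(281,207),.03,o))"
```

```text
centre mm [614.5 217.5] size [36.  73.5] yaw -0.2
centre mm [614.7 217.4] size [37.3 73.9] yaw -0.49
centre mm [666.3 229.5] size [199.1  90.4] yaw 12.63
[0.61765833 0.21710775 0.03      ]
```

```bash
python3 -m inch '[-1.5,1.5,-140,0,0,0.015,100,-1.5,1.5,-140,0,0,0.015,100,-1.5,1.5,-140,0,0,0.015,100,-1.5,1.5,-140,0,0,0.015,100,-1.5,1.5,-140,0,0,0.015,100,-1.5,1.5,-140,0,0,0.015,100]'; python3 -m inch '[0,0,0,0,0,0,0,0,0,0,0,0,0,0,0,0,0,0,0,0,0,0,0,0,0,0,0,0,0,0,0,0,0,0,0,0,0,0,0,0,0,0,0,0,0,0,0,0,0,0,0,0,0,0,0,0]'; python3 turn.py 212.1
```

```text
clock: 6.58
eef_pos: [0.6159, 0.2168, 0.0258]
tool_rot: [0.004, 1.0, -0.0, -0.001]
ft_force: [0.6, 0.6, 0.3]
grip_width: 0.0856
grasp_force: 0.0
clock: 7.25
eef_pos: [0.618, 0.2173, 0.0289]
tool_rot: [0.004, 1.0, 0.0, 0.002]
ft_force: [-0.2, -0.4, 4.5]
grip_width: 0.0349
grasp_force: 63.3
tcp mm [618.  217.3  28.9] yaw 179.59 rotvec to target [-0.002  0.003  0.567] t 7.25 F [-0.2 -0.4  4.5] grip 0.0349 63.316980600357056
```

```bash
python3 -m inch '[0,0,120,0,0,0,0,0,0,120,0,0,0,0,0,0,120,0,0,0,0,0,0,120,0,0,0,0,0,0,120,0,0,0,0]'; python3 -m inch '[-28,-257,120,0,0,0.567,0,-28,-257,120,0,0,0.567,0,-28,-257,120,0,0,0.567,0,-28,-257,120,0,0,0.567,0,-28,-257,120,0,0,0.567,0,-28,-257,120,0,0,0.567,0,-28,-257,0,0,0,0.567,0,-28,-257,0,0,0,0.567,0]';python3 -m inch '[0,0,0,0,0,0,0,0,0,0,0,0,0,0]'; python3 turn.py 212.1;python3 look.py base_face .04 wb2.png
```

```text
clock: 7.67
eef_pos: [0.6182, 0.2176, 0.1497]
tool_rot: [0.003, 1.0, 0.001, 0.003]
ft_force: [-0.2, -0.1, -4.7]
grip_width: 0.0351
grasp_force: 62.2
clock: 8.33
eef_pos: [0.5912, -0.0349, 0.1736]
tool_rot: [-0.275, 0.961, -0.001, 0.003]
ft_force: [0.2, 0.3, -6.1]
grip_width: 0.035
grasp_force: 62.3
clock: 8.5
eef_pos: [0.5847, -0.0328, 0.1664]
tool_rot: [-0.276, 0.961, 0.002, -0.006]
ft_force: [0.6, 1.3, -4.2]
grip_width: 0.0348
grasp_force: 62.5
tcp mm [584.7 -32.8 166.4] yaw -148.01 rotvec to target [-0.001 -0.013  0.002] t 8.5 F [ 0.6  1.3 -4.2] grip 0.0348 62.50354528427124
tcp [ 0.5847 -0.0328  0.1664] yaw -148.01 t 8.5
pt [469. 235.] 0.71 [0.5144 0.1208 0.04  ]
```

View pics/wb2.png

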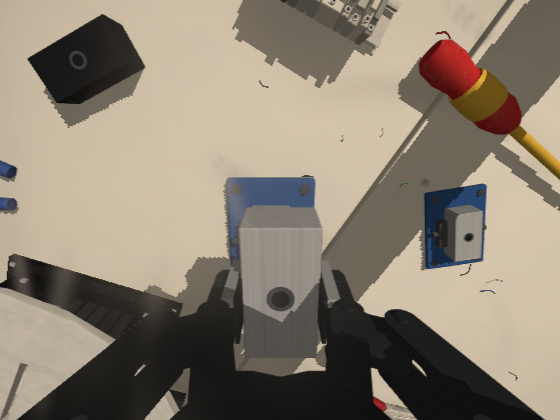

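```bash
python3 -m inch '[0,0,0,0,0,0,0,0,0,0,0,0,0,0]'; python3 turn.py 212.1
```

```text
clock: 8.77
eef_pos: [0.5913, -0.0314, 0.1743]
tool_rot: [-0.277, 0.961, -0.001, 0.002]
ft_force: [-0.4, -0.1, -3.5]
grip_width: 0.035
grasp_force: 62.6
tcp mm [591.3 -31.4 174.3] yaw -147.82 rotvec to target [ 0.     0.005 -0.001] t 8.7667 F [-0.4 -0.1 -3.5] grip 0.035 62.57805347442627
```

The held block shows its hole at (280,298), gripped squarely. The big holder is below and partly hidden. I'll compute the block's offset in the hand and its position in the base frame.

```bash
cat > rel.py <<'E'
import sys
from h import *
# held block centre in tool frame from hole pixel in wb2 (top of block ~1 mm above TCP)
H=np.array(bot.camera_info("wrist")["hand_eye"]);K=np.array(bot.camera_info("wrist")["intrinsics"])
d=H[:3,:3]@np.linalg.inv(K)@[280,298,1];p=H[:3,3]+d*((-.001-H[2,3])/d[2])
o=bot.get_obs();M=R.from_quat(o["tool_rot"]).as_matrix()
off=np.array([p[0],0,.0139]);c=o["eef_pos"]+M@off
y=np.radians(32.1);ex=np.array([np.cos(y),np.sin(y)]);ey=np.array([-ex[1],ex[0]])
r=(c[:2]-[.620,-.020])*1000
print("hole in tool mm",(p*1000).round(1),"block in base: x %.1f y %.1f z %.1f"%(r@ex,r@ey,c[2]*1000-40),"ex",ex.round(3),"F",o["ft_force"].round(1),"t",o["clock"],"zaxis",M[:,2].round(3))
E
python3 rel.py
```

```text
hole in tool mm [ 1.   0.1 -1. ] block in base: x -31.3 y 5.5 z 120.4 ex [0.847 0.531] F [-0.4 -0.1 -3.5] t 8.7667 zaxis [ 0.005 -0.    -1.   ]
```

```bash
python3 -m inch '[-3,-8,-40,0,0,0,0,-3,-8,-70,0,0,0,0,-3,-8,-90,0,0,0,0,-3,-8,-90,0,0,0,0,-3,-8,-90,0,0,0,0,-3,-8,-90,0,0,0,0]'; python3 rel.py; python3 turn.py 212.1
```

```text
clock: 9.27
eef_pos: [0.5885, -0.0399, 0.0845]
tool_rot: [-0.277, 0.961, -0.001, 0.002]
ft_force: [0.4, 0.2, -4.4]
grip_width: 0.0347
grasp_force: 62.4
hole in tool mm [ 1.   0.1 -1. ] block in base: x -38.1 y -0.2 z 30.6 ex [0.847 0.531] F [ 0.4  0.2 -4.4] t 9.2667 zaxis [ 0.004 -0.    -1.   ]
tcp mm [588.5 -39.9  84.5] yaw -147.86 rotvec to target [ 0.     0.004 -0.001] t 9.2667 F [ 0.4  0.2 -4.4] grip 0.0347 62.43090033531189
```

```bash
python3 -m inch '[8,5,0,0,0,0,0,8,5,-5,0,0,0,0,8,5,-10,0,0,0,0,8,5,-12,0,0,0,0,8,5,-12,0,0,0,0]'; python3 -m inch '[0,0,-1,0,0,0,0,0,0,-2,0,0,0,0,0,0,-2,0,0,0,0]';python3 rel.py;  python3 -m inch '[0,0,-1,0,0,0,0,0,0,-2,0,0,0,0,0,0,-2,0,0,0,0]'; python3 rel.py
```

```text
clock: 9.68
eef_pos: [0.5937, -0.0352, 0.0693]
tool_rot: [-0.276, 0.961, 0.0, -0.001]
ft_force: [-0.2, 0.4, -3.8]
grip_width: 0.0348
grasp_force: 62.6
clock: 9.93
eef_pos: [0.5942, -0.0354, 0.0689]
tool_rot: [-0.276, 0.961, -0.0, 0.0]
ft_force: [-2.8, 0.7, 2.2]
grip_width: 0.0345
grasp_force: 63.4
hole in tool mm [ 0.9  0.1 -1. ] block in base: x -31.0 y 0.7 z 15.0 ex [0.847 0.531] F [-2.8  0.7  2.2] t 9.9333 zaxis [ 0. -0. -1.]
clock: 10.18
eef_pos: [0.5942, -0.0354, 0.0688]
tool_rot: [-0.276, 0.961, -0.0, 0.001]
ft_force: [-7.7, -0.1, 13.3]
grip_width: 0.0349
grasp_force: 64.8
hole in tool mm [ 0.9  0.1 -1. ] block in base: x -30.9 y 0.7 z 14.9 ex [0.847 0.531] F [-7.7 -0.1 13.3] t 10.1833 zaxis [ 0.001 -0.    -1.   ]
```

Contact at z = 15.0 mm with half overlap. Next is the slide along the base, about 24 mm first.

```bash
python3 -m inch '[3,2,0,0,0,0,0,6,4,0,0,0,0,0,9,5.5,0,0,0,0,0,12,7,0,0,0,0,0,15,9,0,0,0,0,0,18,11,0,0,0,0,0,21,12.5,0,0,0,0,0,21,12.5,0,0,0,0,0]'; python3 rel.py
```

```text
clock: 10.85
eef_pos: [0.6162, -0.0242, 0.0689]
tool_rot: [-0.276, 0.961, -0.002, 0.001]
ft_force: [-5.2, -3.7, 9.9]
grip_width: 0.0351
grasp_force: 64.7
hole in tool mm [ 0.9  0.1 -1. ] block in base: x -6.4 y -1.6 z 15.0 ex [0.847 0.531] F [-5.2 -3.7  9.9] t 10.85 zaxis [ 0.003 -0.003 -1.   ]
```

```bash
python3 -m inch '[2,2,0,0,0,0,0,4.5,4.5,0,0,0,0,0,4.5,4.5,0,0,0,0,0,4.5,4.5,0,0,0,0,0]'; python3 rel.py; python3 look.py base_face .04 wb3.png
```

```text
clock: 11.18
eef_pos: [0.6209, -0.02, 0.0689]
tool_rot: [-0.276, 0.961, -0.002, 0.001]
ft_force: [-4.8, -4.6, 10.6]
grip_width: 0.035
grasp_force: 64.5
hole in tool mm [ 0.9  0.1 -1. ] block in base: x -0.1 y -0.6 z 15.0 ex [0.847 0.531] F [-4.8 -4.6 10.6] t 11.1833 zaxis [ 0.003 -0.003 -1.   ]
tcp [ 0.6209 -0.02    0.0689] yaw -147.98 t 11.1833
```

View pics/wb3.png

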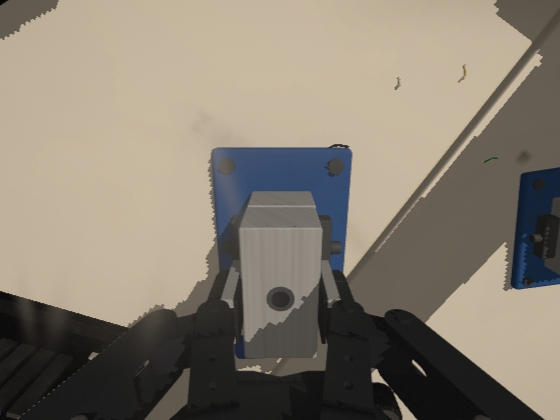

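The block looks flush. Its end face runs on into the base's end (rows 193–227) and the sides line up at columns 240–321. I'll ease the pressure slightly, open, then retreat.

```bash
python3 -m inch '[-0.5,-0.5,1,0,0,0,0,-0.5,-0.5,1,0,0,0,20,-0.5,-0.5,1,0,0,0,60,-0.5,-0.5,1,0,0,0,100,-0.5,-0.5,1,0,0,0,100,-0.5,-0.5,1,0,0,0,100,-0.5,-0.5,1,0,0,0,100,-0.5,-0.5,1,0,0,0,100]'; python3 -m inch '[0,0,10,0,0,0,100,0,0,30,0,0,0,100,0,0,60,0,0,0,100,0,0,100,0,0,0,100,-30,-20,110,0,0,0,100,-40,-25,110,0,0,0,100,-40,-25,110,0,0,0,100,-40,-25,110,0,0,0,100]'; python3 look.py steel_block_center 0.07 wb4.png; python3 -c "
from h import *
bot.camera('top')
for d in bot.spot_point('top','black_block_center'):print(d['uv'])"
```

```text
clock: 11.95
eef_pos: [0.6194, -0.0186, 0.0668]
tool_rot: [-0.277, 0.961, 0.0, -0.0]
ft_force: [-0.5, 0.4, 0.2]
grip_width: 0.0859
grasp_force: 0.0
clock: 12.62
eef_pos: [0.5795, -0.044, 0.1782]
tool_rot: [-0.276, 0.961, -0.0, 0.001]
ft_force: [0.2, -0.3, -0.8]
grip_width: 0.0853
grasp_force: 0.0
tcp [ 0.5795 -0.044   0.1782] yaw -147.95 t 12.6167
pt [282. 262.] 0.78 [ 0.6124 -0.0218  0.07  ]
```

View pics/wb4.png

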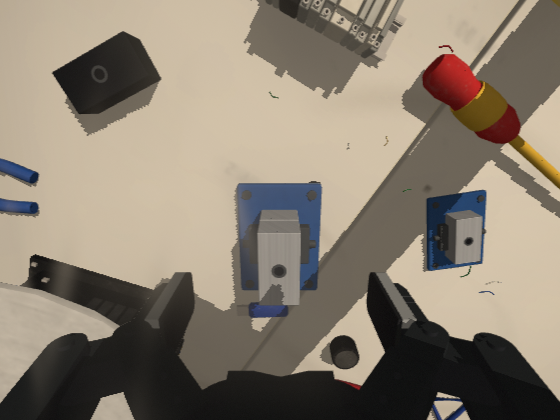

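The block rests on the base with its hole at (279,271), the gripper is clear, and the black block is undisturbed. One numeric check against the plate corners before handing in.

Run:
```python
from h import *
d=np.load('pics/wb4.png.npz');o={'eef_pos':d['p'],'tool_rot':d['q']}
h=onz('wrist',(279,271),.07,o);c=np.array([onz('wrist',q,.01,o) for q in((238,183),(321,183),(317.5,291),(240,291))])
tops=np.array([onz('wrist',q,.07,o) for q in((259,234),(300,234),(299,305),(258,305))])
y=np.radians(32.1);ex=np.array([np.cos(y),np.sin(y)]);ey=np.array([-ex[1],ex[0]])
for n,p in(("hole",h),("plate",c.mean(0)),("top",tops.mean(0))):
    r=(p[:2]-[.620,-.020])*1000;print(n,(r@ex).round(1),(r@ey).round(1))
print([np.linalg.norm(c[i]-c[(i+1)%4]).round(3) for i in range(4)])
```

```text
hole 0.7 0.3
plate -0.7 0.2
top 0.7 0.3
[np.float64(0.08), np.float64(0.121), np.float64(0.085), np.float64(0.121)]
```

The block's centre is within about 1.5 mm of the plate's centre, so I'm handing in.

```bash
python3 -c "
from workcell import bot
print(bot.job_done())"
```

```text
the job is handed in; nothing more can be done
None
```

I slid the steel block from half overlap to full cover on the clamped base and released it. The last wrist picture put it about 1.5 mm off centre with the black block untouched. The job is handed in at about 13 s; no verdict was returned.

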